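# Put the hole saw away in the push-to-open drawer

## Task

The blue drawer in the bench cabinet has no handle: press its front gently inward until the touch latch lets go and it springs out by itself. Stand the red hole saw in the drawer, teeth down, then ease the drawer shut and press it past flush until the latch catches again and it stays home. Never lean hard on the drawer or cabinet (the latch is delicate) or slam it, and leave the other things on the bench where they are.

Things in the scene. Friction and masses are not known exactly. Their poses are not given: they have to be found in the camera images.
- cabinet: Plywood bench cabinet, fixed: carcass 220 deep (x) by 270 wide (y) by 100 mm high; origin at the centre of its underside. Its -x faces roughly to the robot; carcass front edge at x = -110 mm in its frame. A push-push latch at the back, as in a touch-open cupboard: press the drawer in past home and let go to free it; push it in past home again and let go to catch it.
- drawer (a joint): How far the drawer is out (m). 0 latched home, 0.085 fully sprung out, negative pressed in past home. A spring drives it out, 5.5 N at home, 3 N when out. The latch works somewhere 7 to 20 mm past home (hidden, differs each time); let go earlier, nothing changes. 1 to 2 mm further is a buffer, 9 N/mm: a push felt at 9 N means it has worked; over 16 N there harms it. Push at under 0.1 m/s.
- push_spot (a point): Centre of the brass disc (28 mm across) on the outer face of the blue drawer front, 58 mm above the bench, mid-width; moves with the drawer; axes as the cabinet's, the front is pressed along +x. Front: 270 wide, 14 thick, 10 to 98 mm above the bench; at home its outer face is at x = -148 mm in the cabinet's frame, 24 mm off the carcass behind it.
- drawer_floor (a point): On the drawer's inner floor, mid-width, 24 mm above the bench, 44 mm behind the inside of the front; moves with the drawer. The place to set the saw: with the drawer out it lies 65 mm in front of the carcass edge. Inside width 225 mm; side walls rise 36 mm, the front 74 mm above this floor; 68 mm from floor to the underside of the carcass top.
- hole_saw: Red round hole saw (steel-toothed cup) standing teeth down on the bench: cup 39 mm across and 46 mm high, with a thin steel shank 11 mm across on top, 60 mm high in all, about 0.15 kg; origin at the centre of its underside, z up the shank.
- wax_tin: Yellow round tin, 64 mm across, 40 mm high; origin at the centre of its underside; leave alone.
- cork_block: Cork sanding block 60 x 50 x 34 mm; origin at the centre of its underside; leave alone.
- glue_bottle: White glue bottle 60 mm across, 170 mm high; origin at the centre of its underside; leave alone.
- mug: Blue mug 76 mm across, 90 mm high; origin at the centre of its underside; leave alone.
- mallet: Hammer-shaped wooden mallet lying on the bench far to the left; leave alone.
- screwdriver: Screwdriver lying on the bench to the left; leave alone.
- offcut: Strip of light wood 220 x 45 x 30 mm lying to the left of the cabinet; origin at the centre of its underside; leave alone.
Not all that is in view belongs to the job. Of the things shaped like the hole_saw, the red one is meant.

How it is judged:
By the outcome, as a careful person would: the job done as asked, in the order asked, and still so for the second after the job is handed in, with the robot touching nothing.
It also fails if it takes over 72 s, if anything falls off the work surface, if the arm or the gripper's body presses on something with over 40 N, if the wrist force passes 120 N, or if a joint passes its speed limit or range.

## Robot

A 7-joint arm with a two-finger parallel gripper is mounted at the origin on the work surface. World frame = base frame: x ahead of the robot, y to its left, z up, the work surface at z = 0. Lengths are in m, angles in rad, forces in N, time in s.
With the tool pointing down it reaches from about 0.35 to 0.9 m from the base axis. Payload 8.1 kg.
Tool frame: the origin (TCP) lies at the centre of the arm's flange, where the gripper is bolted on; the fingertips stand 178 mm ahead of it and the grasp point (between the pads) lies 159 mm ahead of it; z points along the fingers, y is the direction in which the jaws open and shut (so a half turn about z gives the same grasp; the last joint's range is limited). The gripper opens to 92 mm and grips with 3 to 60 N. Pads are 19 mm wide; open, the fingers measure 130 mm over their backs; the gripper's body (75 mm by 190 mm) begins 47 mm behind the grasp point.
Start: joints at [1.052, 0.434, 0.025, 1.573, -0.012, 1.134, -0.075], TCP at [0.252, -0.572, 0.405] pointing down, gripper open.
Joint ranges: [-2.62, 2.62], [-0.44, 2.09], [-1.27, 1.32], [0.08, 2.57], [-1.32, 4.46], [0.12, 2], [-2.74, 2.74]. Speed limits (rad/s): [2.22, 2.22, 3.01, 3.01, 3.14, 3.14, 3.14].

## Interface

Orientations are given as a rotation vector (axis times angle).
In Python, from cell import arm gives the robot as it stands. The module is installed in compiled form; this text tells all that it offers.
- The arm moves only by the tool move_arm, never from a script. Its argument "steps" is a list of rows, each a list of 4 numbers: the shift along the tool's x, y, z in mm, then the turn about the tool's z in rad. In form: [[x, y, z, twist], ...]. A call has 1 to 20 rows; each row is the pose to reach, as a shift and turn from the pose commanded when the call began, along the tool's axes at that moment; what a row does not reach only later rows make up. A row lasts 1/8 s, in which the tool goes at most 62.5 mm and 10.7 degrees, less where a joint would pass 70% of its speed; a pose out of reach is approached as far as the arm can. A call with a gripper value outside its range is refused whole. "grip" is the finger opening in mm, from 0 to 91.8, set as the call begins (left out, the last holds). The fingers move at their own pace and stop on an object; "grip_force" is the grip in N (left out, the last holds). Time passes only in rows, so rows that repeat a pose let the fingers close. It gives the time, the measured TCP pose, the force and the opening at its end, in the units of the state.
- arm.observe(): the state, without advancing time (a new reading comes with each control period).
- arm.get_image(name): name is "scene" or "top" or "wrist"; returns the picture (420x560x3 uint8, red, green, blue); there is no depth.
- arm.camera_info(name): a dict with "mtx" (3x3 intrinsics, pixels), "pose" (4x4, takes a point from camera to world coordinates); the wrist camera has in their place "T_tool_cam" (4x4, takes a point from camera to tool coordinates, whose origin is the TCP and whose axes are the flange's). Camera axes: x right, y down, z forward; pixel columns grow to the right and rows downward; lengths in m; the calibration is good to about 2 mm. A picture is of the moment at which its call begins: read the wrist's pose just before it. camera_info takes no time and is no camera call.
- arm.sign_off(): hands the job in, once; it reports no verdict.
The state is a dict: "clock": time; "joints": joint angles; "dq": joint speeds; "joint_efforts": joint torques, N m; "position": TCP position; "ee_rot": TCP orientation; "force": force on the tool from outside, world axes, zero at the start; "ft_torque": the same for the moment, N m; "width": opening from 0.0 (shut) to 1.0 (fully open).
Only numpy, scipy, OpenCV 4.12 (cv2) and the standard library are available. Lean on these libraries where they do the work, as an engineer would, in place of code of your own. Each camera call takes 0.05 s, during which the arm holds its last target.

## Working session

There is one attempt and no reset: what is moved stays moved. The work goes in short steps, Python scripts to look and compute and a tool call to move; the robot and the scene stay as the last step left them, time stands still between calls to the robot, and variables do not carry over. Pictures are saved under pics/ and viewed, and the job is handed in when it is done.

Besides the shell and the picture viewer there is one more tool, called after "Request:" by a JSON object that holds its "api" and its "payload". move_arm: Moves the arm, as the interface text tells. Its arguments: {"type":"object","properties":{"steps":{"type":"array"},"grip":{"type":"number"},"grip_force":{"type":"number"}},"required":["steps"]}

```bash
mkdir -p pics; python3 - <<'E'
from cell import arm
import cv2
s=arm.observe();print(s)
for n in("scene","top","wrist"):
    cv2.imwrite(f"pics/{n}0.png",arm.get_image(n)[:,:,::-1]); print(n,arm.camera_info(n))
E
```

```text
{'clock': 0.0, 'joints': array([ 1.05240567,  0.43522921,  0.02496397,  1.57412309, -0.01161597,
        1.133983  , -0.0751244 ]), 'dq': array([ 0.00038721,  0.00058261, -0.00232951, -0.00044374, -0.00017144,
        0.00061061, -0.00020196]), 'joint_efforts': array([-1.34395239e-03, -6.67848372e+01,  9.84090641e-01, -3.14455998e+01,
       -6.05267356e-02,  4.31132340e-02,  1.68731626e-04]), 'position': array([ 0.25232617, -0.57153972,  0.40393071]), 'ee_rot': array([-3.07247728e+00, -6.47968652e-01,  7.10862795e-04]), 'force': array([-0.46525055, -0.3201407 , -0.30332662]), 'ft_torque': array([ 0.01663412, -0.01067849, -0.03716521]), 'width': 1.0007346377212898}
scene {'mtx': array([[498.78981088,   0.        , 287.18279512],
       [  0.        , 498.78981088, 201.22391183],
       [  0.        ,   0.        ,   1.        ]]), 'pose': array([[ 0.59948233,  0.4985601 , -0.62614596,  1.46688227],
       [ 0.80015353, -0.39224084,  0.45376364, -0.55179724],
       [-0.01937158, -0.77303619, -0.63406608,  0.98335428],
       [ 0.        ,  0.        ,  0.        ,  1.        ]])}
top
[... 242 characters left out ...]
0.9996149 , -0.02673346,  0.00744096,  0.10327101],
       [-0.00553453, -0.07069142, -0.99748288,  1.34051014],
       [ 0.        ,  0.        ,  0.        ,  1.        ]])}
wrist {'mtx': array([[357.94368555,   0.        , 282.43630845],
       [  0.        , 357.94368555, 214.49289682],
       [  0.        ,   0.        ,   1.        ]]), 'T_tool_cam': array([[ 7.93150741e-04, -9.58797448e-01, -2.84089465e-01,
         7.79924912e-02],
       [ 9.99999658e-01,  6.93803641e-04,  4.50327537e-04,
        -2.87373219e-04],
       [-2.34670588e-04, -2.84089725e-01,  9.58797671e-01,
         2.01119468e-02],
       [ 0.00000000e+00,  0.00000000e+00,  0.00000000e+00,
         1.00000000e+00]])}
```

View pics/top0.png

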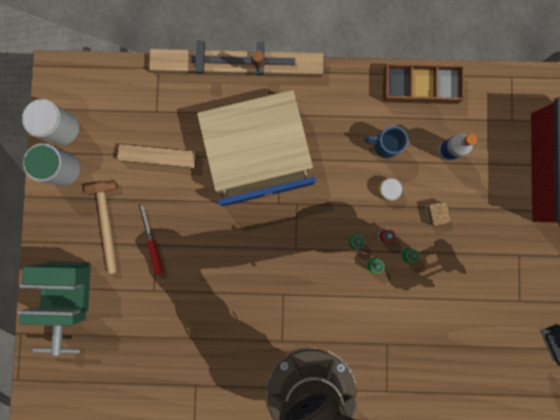

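View pics/scene0.png

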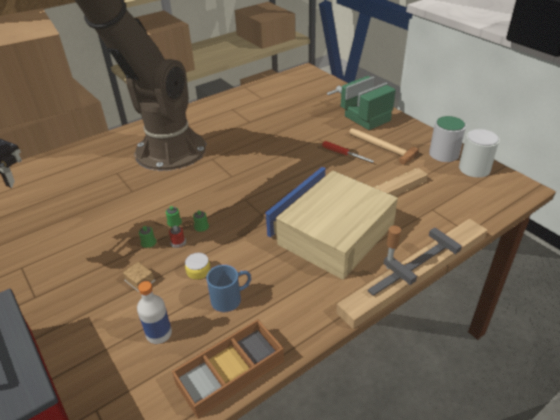

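View pics/wrist0.png

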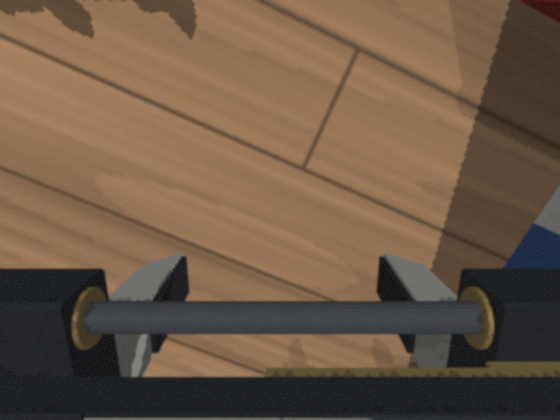

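The overview shows the cabinet in the top view at about (257,150), with its blue front at (268,190). The red saw is at about (387,236), among green ones at (357,242), (376,265) and (410,255). I'll enlarge these areas.

```bash
python3 - <<'E'
import cv2
a=cv2.imread("pics/top0.png");
cv2.imwrite("pics/c1.png",cv2.resize(a[80:215,185:325],None,fx=5,fy=4.4,interpolation=cv2.INTER_CUBIC)) 
cv2.imwrite("pics/c2.png",cv2.resize(a[170:290,330:460],None,fx=5,fy=5,interpolation=cv2.INTER_CUBIC))
b=cv2.imread("pics/scene0.png")
cv2.imwrite("pics/c3.png",cv2.resize(b[160:310,110:260],None,fx=4,fy=4,interpolation=cv2.INTER_CUBIC))
E
```

```text
(no output)
```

View pics/c1.png

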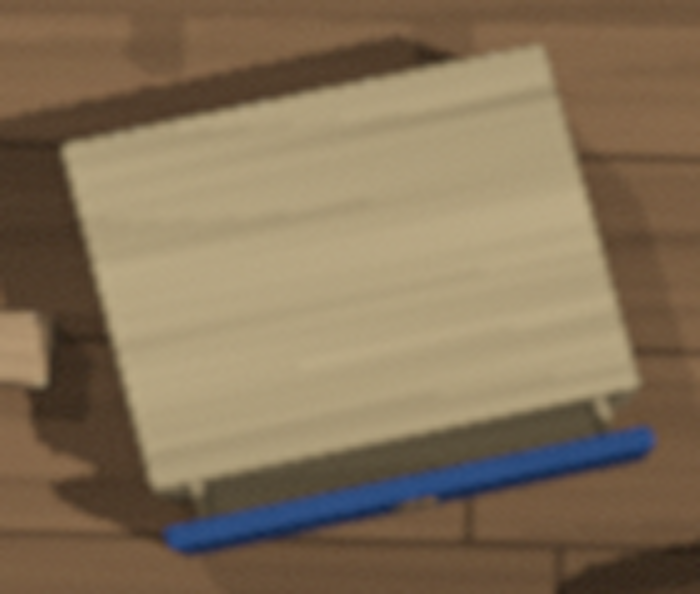

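View pics/c2.png

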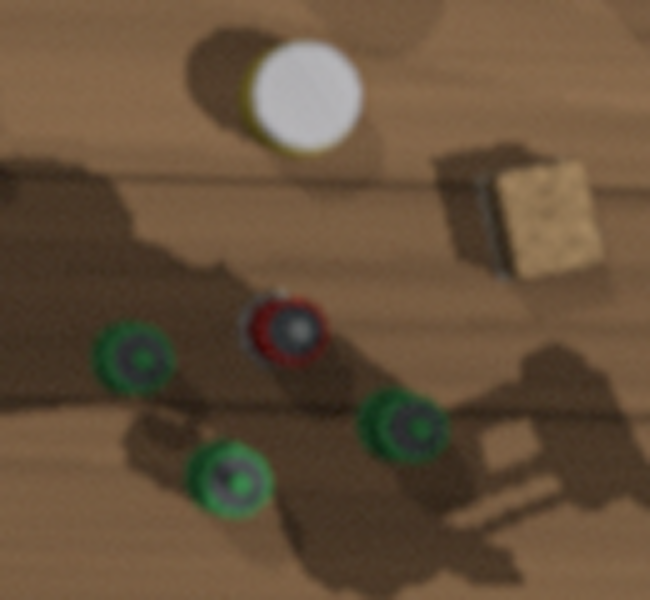

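View pics/c3.png

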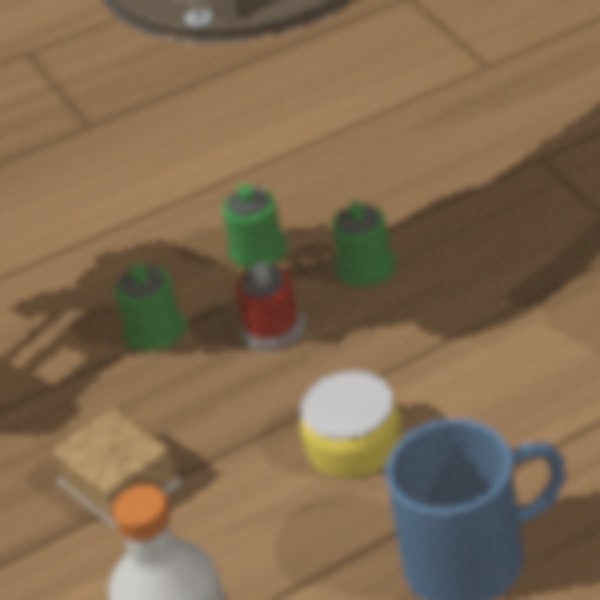

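```bash
cat > h.py <<'E'
import numpy as np
from cell import arm
def ray(n,px,z,T=None):
    i=arm.camera_info(n);P=i['pose'] if T is None else T
    d=P[:3,:3]@np.linalg.solve(i['mtx'],[px[0],px[1],1]);o=P[:3,3]
    return o+d*(z-o[2])/d[2]
def proj(n,p,T=None):
    i=arm.camera_info(n);P=i['pose'] if T is None else T
    c=P[:3,:3].T@(np.array(p)-P[:3,3]);q=i['mtx']@c;return q[:2]/q[2]
E
python3 - <<'E'
from h import *
np.set_printoptions(precision=4,suppress=True)
C=[ray("top",(185+x/5,80+y/4.4),.1)[:2] for x,y in((62,148),(545,45),(637,385),(155,492))]
print(np.array(C),"centre",np.mean(C,0))
ax=(C[0]+C[1]-C[2]-C[3])[:2];print("dir",np.arctan2(ax[1],ax[0]), [np.linalg.norm(C[i]-C[(i+1)%4]) for i in range(4)])
e=C[0]+C[3]-C[1]-C[2];print("dir2",np.arctan2(-e[0],e[1]))
yaw=(np.arctan2(ax[1],ax[0])+np.arctan2(-e[0],e[1]))/2
c=np.mean(C,0);R=np.array([[np.cos(yaw),-np.sin(yaw)],[np.sin(yaw),np.cos(yaw)]])
print("push home",c+R@[-.148,0],"floor open",c+R@[-.175,0])
for n,p in(("fl",(180,553)),("fr",(652,452))): print(n,R.T@(ray("top",(185+p[0]/5,80+p[1]/4.4),.098)[:2]-c))
print("disc",R.T@(ray("top",(185+415/5,80+503/4.4),.066)[:2]-c))
print("red top",ray("top",(330+299/5,170+330/5),.06))
print("red scene shank",ray("scene",(110+262/4,160+268/4),.06), "bottom",ray("scene",(110+272/4,160+338/4),.0))
for p in((143,359),(237,483),(420,428)): print(ray("top",(330+p[0]/5,170+p[1]/5),.06))
print("tin",ray("top",(330+305/5,170+97/5),.04))
print("cork",ray("top",(330+550/5,170+220/5),.034))
E
```

```text
[[0.7645 0.331 ]
 [0.836  0.0701]
 [0.6252 0.0154]
 [0.5526 0.2727]] centre [0.6946 0.1723]
dir 0.26120915484292034 [np.float64(0.27052088812526104), np.float64(0.2177971970960042), np.float64(0.2673022171515012), np.float64(0.21976214777612404)]
dir2 0.2713928524846778
push home [0.5518 0.1334] floor open [0.5257 0.1262]
fl [-0.1499  0.1299]
fr [-0.1499 -0.1311]
disc [-0.1473  0.0002]
red top [ 0.447 -0.204  0.06 ]
red scene shank [ 0.454  -0.2011  0.06  ] bottom [ 0.4592 -0.2067  0.    ]
[ 0.4288 -0.1186  0.06  ]
[ 0.3626 -0.171   0.06  ]
[ 0.3953 -0.2707  0.06  ]
tin [ 0.5778 -0.2109  0.04  ]
cork [ 0.5126 -0.3505  0.034 ]
```

```bash
cat >> h.py <<'E'
from scipy.spatial.transform import Rotation as Ro
c=np.array([.6946,.1723]);yaw=.266
R=np.array([[np.cos(yaw),-np.sin(yaw)],[np.sin(yaw),np.cos(yaw)]])
def cab(x,y,z): return np.r_[c+R@[x,y],z]
def to(p,tyaw=None):
    s=arm.observe();M=Ro.from_rotvec(s['ee_rot']).as_matrix()
    d=M.T@(np.array(p)-s['position'])*1000
    ty=np.arctan2(M[1,0],M[0,0])
    print("shift",d.round(1),"twist",None if tyaw is None else round(ty-tyaw,3),"tilt z",M[:,2].round(4))
def st():
    s=arm.observe();p=s['position'];M=Ro.from_rotvec(s['ee_rot']).as_matrix()
    print("t",s['clock'],"pos",p.round(4),"cab",(R.T@(p[:2]-c)).round(4),"yaw",np.arctan2(M[1,0],M[0,0]).round(4),"F",s['force'].round(2),"Fcab",(R.T@s['force'][:2]).round(2),"w",s['width'])
E
python3 -c "
from h import *
st();to(cab(-.25,0,.405),.266);to(cab(-.25,0,.226),.266)"
```

```text
t 0.15 pos [ 0.2524 -0.5716  0.4041] cab [-0.6222 -0.6015] yaw 0.4158 F [-0.46  0.38  0.27] Fcab [-0.34  0.49] w 1.0002717808785209
shift [ 4.578e+02 -5.392e+02 -3.000e-01] twist 0.15 tilt z [-6.e-04  1.e-03 -1.e+00]
shift [ 457.8 -539.   178.7] twist 0.15 tilt z [-6.e-04  1.e-03 -1.e+00]
```

Request:
{"api": "move_arm", "payload": {"steps": [[38,-45,0,0.02],[76,-90,0,0.04],[114,-135,0,0.06],[153,-180,0,0.08],[191,-225,0,0.1],[229,-270,0,0.12],[267,-315,0,0.15],[305,-359,0,0.15],[343,-404,0,0.15],[381,-449,0,0.15],[420,-494,0,0.15],[458,-539,0,0.15],[458,-539,50,0.15],[458,-539,100,0.15],[458,-539,145,0.15],[458,-539,165,0.15],[458,-539,165,0.15]], "grip": 0}}

```text
clock: 2.28
position: [0.4531, 0.1061, 0.2384]
ee_rot: [3.113, 0.417, -0.005]
force: [0.1, -0.3, 0.2]
width: 0.003
```

```bash
python3 - <<'E'
from h import *
import cv2
st();to(cab(-.25,0,.226),.266)
for n in("scene","wrist"): cv2.imwrite(f"pics/{n}1.png",arm.get_image(n)[:,:,::-1])
E
```

```text
t 2.275 pos [0.4531 0.1061 0.2384] cab [-0.2504 -0.0004] yaw 0.266 F [ 0.11 -0.34  0.22] Fcab [ 0.02 -0.36] w 0.0034586897897388204
shift [ 0.4 -0.4 12.4] twist 0.0 tilt z [-3.4e-03 -9.0e-04 -1.0e+00]
```

View pics/wrist1.png

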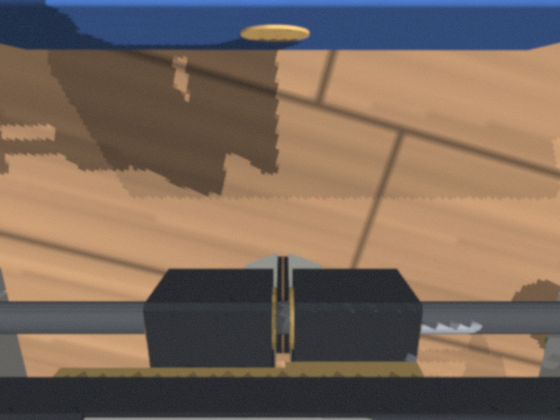

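View pics/scene1.png

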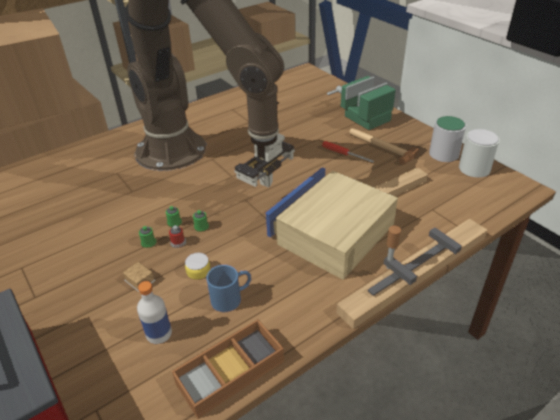

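The wrist view shows the brass disc at (275,33) and the closed fingers at about x=283. The front edge is level, so the yaw is good and I only need a shift of about 3 mm.

Request:
{"api": "move_arm", "payload": {"steps": [[15,-2,12,0],[35,-3,12,0],[50,-3,12,0],[60,-3,12,0],[66,-3,12,0],[70,-3,12,0],[70,-3,12,0]]}}

```text
clock: 3.25
position: [0.5205, 0.1276, 0.2277]
ee_rot: [3.114, 0.416, -0.0]
force: [0.2, 0.2, 0.4]
width: 0.006
```

```bash
python3 - <<'E'
from h import *
import cv2
st()
for n in("wrist",): cv2.imwrite(f"pics/{n}2.png",arm.get_image(n)[:,:,::-1])
E
```

```text
t 3.25 pos [0.5205 0.1276 0.2277] cab [-0.1798  0.0026] yaw 0.2658 F [0.18 0.18 0.36] Fcab [0.22 0.12] w 0.005991738518850314
```

View pics/wrist2.png

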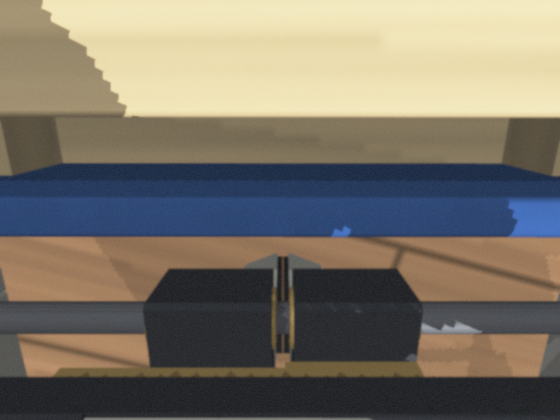

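The front is level and just ahead of the fingertips, with clearance. I'll creep in now.

Request:
{"api": "move_arm", "payload": {"steps": [[3,0,1,0],[6,0,1,0],[9,0,1,0],[12,0,1,0],[14,0,1,0],[16,0,1,0],[17,0,1,0],[17,0,1,0]]}}

```text
clock: 4.3
position: [0.5369, 0.1321, 0.2267]
ee_rot: [-3.114, -0.416, 0.0]
force: [-0.2, -0.1, 1.0]
width: 0.004
```

Request:
{"api": "move_arm", "payload": {"steps": [[1,0,0,0],[2,0,0,0],[3,0,0,0],[4,0,0,0],[4,0,0,0]]}}

```text
clock: 4.92
position: [0.5409, 0.1331, 0.2267]
ee_rot: [-3.114, -0.416, -0.0]
force: [1.3, -1.0, 0.6]
width: 0.004
```

Request:
{"api": "move_arm", "payload": {"steps": [[1,0,0,0],[2,0,0,0],[3,0,0,0],[3,0,0,0]]}}

```text
clock: 5.42
position: [0.5437, 0.1339, 0.2267]
ee_rot: [3.114, 0.416, 0.0]
force: [0.9, -0.3, -0.2]
width: 0.003
```

Request:
{"api": "move_arm", "payload": {"steps": [[1,0,0,0],[2,0,0,0],[3,0,0,0],[3,0,0,0]]}}

```text
clock: 5.92
position: [0.5457, 0.1344, 0.2263]
ee_rot: [3.113, 0.416, -0.004]
force: [-4.7, -0.3, 1.6]
width: 0.005
```

Request:
{"api": "move_arm", "payload": {"steps": [[1,0,0,0],[2,0,0,0],[3,0,0,0],[3,0,0,0]]}}

```text
clock: 6.42
position: [0.5485, 0.1352, 0.2262]
ee_rot: [3.113, 0.416, -0.004]
force: [-5.5, -1.3, 0.0]
width: 0.007
```

Contact is made at about 5.5 N, the spring preload. I'm continuing in small increments.

Request:
{"api": "move_arm", "payload": {"steps": [[1,0,0,0],[2,0,0,0],[2,0,0,0]]}}

```text
clock: 6.8
position: [0.5504, 0.1357, 0.2262]
ee_rot: [3.113, 0.416, -0.005]
force: [-5.6, -1.1, 0.7]
width: 0.003
```

Request:
{"api": "move_arm", "payload": {"steps": [[1,0,0,0],[1,0,0,0]]}}

```text
clock: 7.05
position: [0.5513, 0.1359, 0.2262]
ee_rot: [3.113, 0.416, -0.005]
force: [-6.5, -1.5, 1.5]
width: 0.004
```

Request:
{"api": "move_arm", "payload": {"steps": [[1,0,0,0],[1,0,0,0]]}}

```text
clock: 7.3
position: [0.5523, 0.1362, 0.2262]
ee_rot: [3.113, 0.416, -0.005]
force: [-6.4, -2.0, 1.1]
width: 0.001
```

Request:
{"api": "move_arm", "payload": {"steps": [[1,0,0,0],[1,0,0,0]]}}

```text
clock: 7.55
position: [0.5532, 0.1364, 0.2261]
ee_rot: [3.113, 0.416, -0.005]
force: [-5.2, -2.2, 1.5]
width: 0.006
```

Request:
{"api": "move_arm", "payload": {"steps": [[1,0,0,0],[1,0,0,0]]}}

```text
clock: 7.8
position: [0.5542, 0.1367, 0.2262]
ee_rot: [3.113, 0.416, -0.005]
force: [-5.2, -1.2, 0.5]
width: 0.005
```

Request:
{"api": "move_arm", "payload": {"steps": [[1,0,0,0],[1,0,0,0]]}}

```text
clock: 8.05
position: [0.5551, 0.137, 0.2261]
ee_rot: [3.113, 0.416, -0.005]
force: [-5.4, -0.9, 1.4]
width: 0.003
```

Request:
{"api": "move_arm", "payload": {"steps": [[1,0,0,0],[1,0,0,0]]}}

```text
clock: 8.3
position: [0.5561, 0.1372, 0.2261]
ee_rot: [3.113, 0.416, -0.005]
force: [-5.9, -1.9, 1.2]
width: 0.002
```

```bash
python3 -c "
from h import *
st()"
```

```text
t 8.3 pos [0.5561 0.1372 0.2261] cab [-0.1429  0.0025] yaw 0.2658 F [-5.93 -1.87  1.22] Fcab [-6.21 -0.24] w 0.0021493852703514784
```

Request:
{"api": "move_arm", "payload": {"steps": [[0.7,0,0,0],[0.7,0,0,0]]}}

```text
clock: 8.55
position: [0.5567, 0.1374, 0.2261]
ee_rot: [3.113, 0.416, -0.005]
force: [-6.1, -0.9, 1.2]
width: 0.001
```

Request:
{"api": "move_arm", "payload": {"steps": [[0.7,0,0,0],[0.7,0,0,0]]}}

```text
clock: 8.8
position: [0.5574, 0.1376, 0.2261]
ee_rot: [3.113, 0.416, -0.005]
force: [-6.1, -1.4, 2.2]
width: 0.004
```

Request:
{"api": "move_arm", "payload": {"steps": [[0.7,0,0,0],[0.7,0,0,0]]}}

```text
clock: 9.05
position: [0.5581, 0.1377, 0.2261]
ee_rot: [3.113, 0.416, -0.005]
force: [-5.5, -1.6, 1.1]
width: 0.006
```

Request:
{"api": "move_arm", "payload": {"steps": [[0.7,0,0,0],[0.7,0,0,0]]}}

```text
clock: 9.3
position: [0.5587, 0.1379, 0.2261]
ee_rot: [3.113, 0.416, -0.005]
force: [-5.9, -0.8, 1.5]
width: 0.003
```

Request:
{"api": "move_arm", "payload": {"steps": [[0.7,0,0,0],[0.7,0,0,0]]}}

```text
clock: 9.55
position: [0.5594, 0.1381, 0.2261]
ee_rot: [3.113, 0.416, -0.005]
force: [-5.1, -1.3, 1.1]
width: 0.008
```

Request:
{"api": "move_arm", "payload": {"steps": [[0.7,0,0,0],[0.7,0,0,0]]}}

```text
clock: 9.8
position: [0.5601, 0.1383, 0.2261]
ee_rot: [3.113, 0.416, -0.005]
force: [-5.0, -2.0, 1.5]
width: 0.006
```

Request:
{"api": "move_arm", "payload": {"steps": [[0.7,0,0,0],[0.7,0,0,0]]}}

```text
clock: 10.05
position: [0.5607, 0.1385, 0.2261]
ee_rot: [3.113, 0.416, -0.005]
force: [-6.6, -1.7, 1.1]
width: 0.005
```

Request:
{"api": "move_arm", "payload": {"steps": [[0.7,0,0,0],[0.7,0,0,0]]}}

```text
clock: 10.3
position: [0.5614, 0.1387, 0.2261]
ee_rot: [3.113, 0.416, -0.005]
force: [-6.7, -1.1, 1.2]
width: 0.007
```

Request:
{"api": "move_arm", "payload": {"steps": [[0.5,0,0,0],[0.5,0,0,0]]}}

```text
clock: 10.55
position: [0.5618, 0.1388, 0.2261]
ee_rot: [3.113, 0.416, -0.005]
force: [-6.1, -1.4, 0.8]
width: 0.007
```

Request:
{"api": "move_arm", "payload": {"steps": [[0.5,0,0,0],[0.5,0,0,0]]}}

```text
clock: 10.8
position: [0.5623, 0.1389, 0.2261]
ee_rot: [3.113, 0.416, -0.006]
force: [-7.2, -1.9, 2.1]
width: 0.009
```

Request:
{"api": "move_arm", "payload": {"steps": [[0.3,0,0,0],[0.3,0,0,0]]}}

```text
clock: 11.05
position: [0.5625, 0.1389, 0.2261]
ee_rot: [3.113, 0.416, -0.006]
force: [-6.3, -1.4, 2.2]
width: 0.006
```

Request:
{"api": "move_arm", "payload": {"steps": [[0.5,0,0,0],[0.5,0,0,0]]}}

```text
clock: 11.3
position: [0.5627, 0.139, 0.226]
ee_rot: [3.113, 0.416, -0.007]
force: [-8.8, -2.6, 2.6]
width: 0.004
```

Buffer felt (about 9.2 N along the push), so the latch has worked. I'll back off so the drawer follows gently.

Request:
{"api": "move_arm", "payload": {"steps": [[-6,0,0,0],[-14,0,0,0],[-24,0,0,0],[-36,0,0,0],[-48,0,0,0],[-60,0,0,0],[-72,0,0,0],[-84,0,0,0],[-96,0,0,0],[-108,0,0,0],[-120,0,0,0],[-135,0,0,0],[-145,0,-20,0],[-150,0,-60,0],[-150,0,-110,0]]}}

```text
clock: 13.18
position: [0.4182, 0.0997, 0.3372]
ee_rot: [3.113, 0.417, -0.004]
force: [0.8, 0.4, -0.1]
width: 0.004
```

```bash
python3 - <<'E'
from h import *
import cv2
st()
for n in("top","scene","wrist"): cv2.imwrite(f"pics/{n}3.png",arm.get_image(n)[:,:,::-1])
to([.449,-.2035,.337],.70)
E
```

```text
t 13.175 pos [0.4182 0.0997 0.3372] cab [-0.2857  0.0026] yaw 0.266 F [ 0.81  0.42 -0.11] Fcab [0.89 0.19] w 0.003571843232244622
shift [-51.4 300.8   1.8] twist -0.435 tilt z [ 5.1e-03  7.0e-04 -1.0e+00]
```

View pics/top3.png

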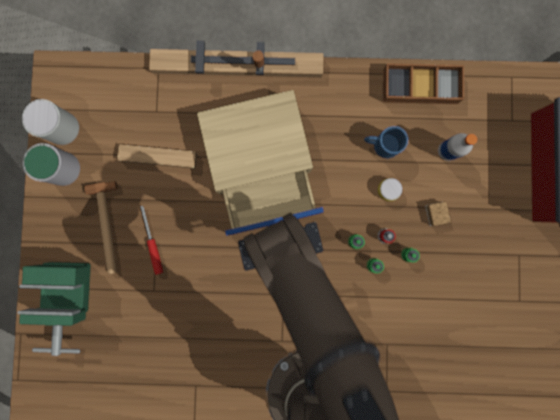

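View pics/scene3.png

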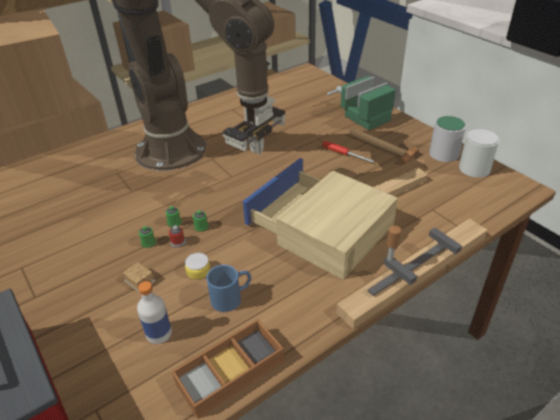

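View pics/wrist3.png

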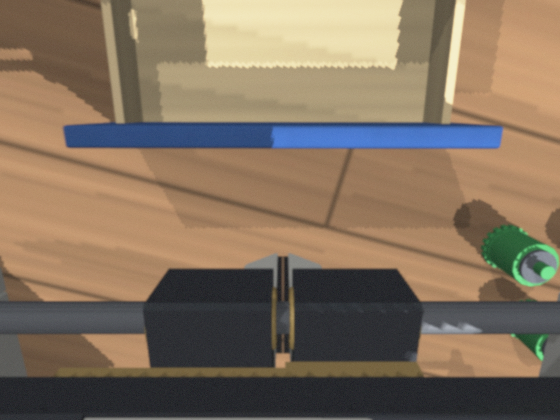

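The drawer has sprung out, with its front at about (275,221) in the top view and nothing else disturbed. Next is the saw.

Request:
{"api": "move_arm", "payload": {"steps": [[-8,45,0,-0.07],[-17,95,0,-0.14],[-25,145,0,-0.21],[-33,195,0,-0.28],[-42,245,0,-0.36],[-49,290,0,-0.435],[-51,301,0,-0.435],[-51,301,0,-0.435]], "grip": 60}}

```text
clock: 14.32
position: [0.4489, -0.2038, 0.3357]
ee_rot: [-2.951, -1.075, 0.002]
force: [0.0, 0.6, 0.1]
width: 0.653
```

```bash
python3 - <<'E'
from h import *
import cv2
st()
s=arm.observe();T=np.eye(4);T[:3,:3]=Ro.from_rotvec(s['ee_rot']).as_matrix();T[:3,3]=s['position'];T=T@arm.camera_info("wrist")['T_tool_cam'];np.save("T4.npy",T)
print(proj("wrist",[.449,-.2035,.06],T))
cv2.imwrite("pics/wrist4.png",arm.get_image("wrist")[:,:,::-1])
E
```

```text
t 14.325 pos [ 0.4489 -0.2038  0.3357] cab [-0.336  -0.2983] yaw 0.6988 F [0.01 0.55 0.09] Fcab [0.16 0.53] w 0.6534971892407457
[282.58780925 216.74532182]
```

View pics/wrist4.png

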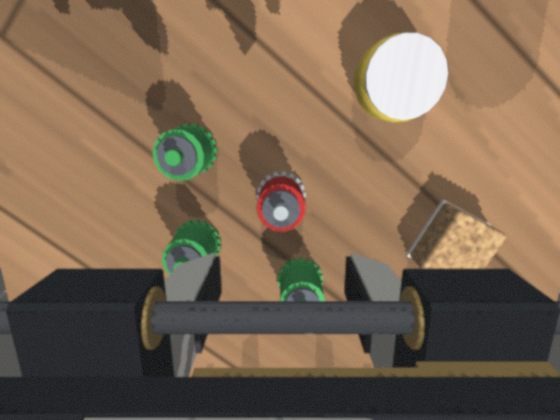

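The shank top is at (281,213) against (282.6,216.7) predicted, so about +2 mm in tool x and −1 mm in y. The fingers clear the neighbours.

Request:
{"api": "move_arm", "payload": {"steps": [[2,-1,40,0],[2,-1,80,0],[2,-1,110,0],[2,-1,130,0],[2,-1,138,0],[2,-1,138,0]]}}

```text
clock: 15.12
position: [0.4504, -0.2007, 0.1987]
ee_rot: [-2.949, -1.08, 0.0]
force: [-0.1, -0.5, 0.5]
width: 0.651
```

```bash
python3 - <<'E'
from h import *
import cv2
st()
for n in("wrist","scene"):
  a=arm.get_image(n)[:,:,::-1]
  if n=="scene": a=cv2.resize(a[160:310,110:260],None,fx=4,fy=4)
  cv2.imwrite(f"pics/{n}5.png",a)
E
```

```text
t 15.125 pos [ 0.4504 -0.2007  0.1987] cab [-0.3337 -0.2956] yaw 0.7022 F [-0.05 -0.46  0.48] Fcab [-0.17 -0.43] w 0.6508678350333199
```

View pics/wrist5.png

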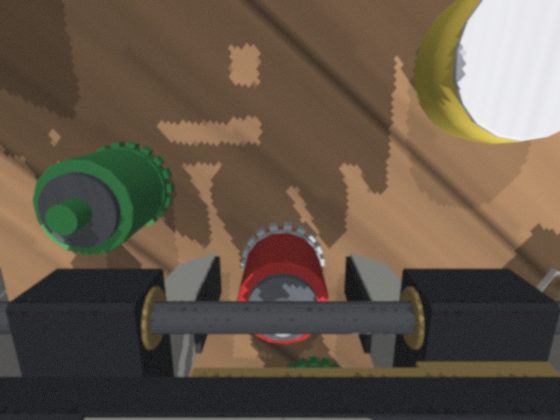

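View pics/scene5.png

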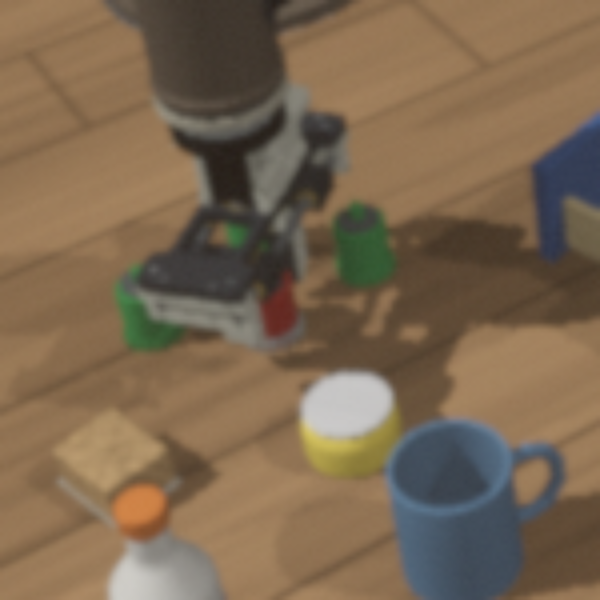

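The saw stands between the pads, with its cup top centred at about (284,308). I'll check that against the grasp point.

```bash
python3 - <<'E'
from h import *
i=arm.camera_info("wrist");C=i['T_tool_cam']
for dx in(-5,0,5):
  c_=C[:3,:3].T@(np.array([dx/1e3,0,.1987-.046])-C[:3,3]);q=i['mtx']@c_;print(dx,q[:2]/q[2])
E
```

```text
-5 [282.15092808 314.0757812 ]
0 [282.1577017  303.53022484]
5 [282.16460549 292.78200671]
```

Request:
{"api": "move_arm", "payload": {"steps": [[-1,0,0,0],[-1,0,0,0],[-1,0,0,0],[-1,0,0,0],[-1,0,0,0],[-1,0,0,0]], "grip": 30, "grip_force": 20}}

```text
clock: 15.98
position: [0.4496, -0.2024, 0.1991]
ee_rot: [2.95, 1.078, 0.0]
force: [-0.7, 0.6, 5.4]
width: 0.421
```

Request:
{"api": "move_arm", "payload": {"steps": [[0,0,-20,0],[0,0,-60,0],[0,0,-110,0],[0,0,-110,0]]}}

```text
clock: 16.48
position: [0.4507, -0.2026, 0.3119]
ee_rot: [2.947, 1.076, 0.007]
force: [0.8, 0.4, -2.2]
width: 0.418
```

```bash
python3 - <<'E'
from h import *
import cv2
st()
a=arm.get_image("scene")[:,:,::-1];cv2.imwrite("pics/scene6.png",cv2.resize(a[130:280,110:260],None,fx=4,fy=4))
print(cab(-.175,.003,0));to(cab(-.175,0.003,.308),.266)
E
```

```text
t 16.475 pos [ 0.4507 -0.2026  0.3119] cab [-0.3339 -0.2976] yaw 0.7005 F [ 0.84  0.41 -2.19] Fcab [0.92 0.18] w 0.4180591318822946
[0.52496611 0.1291915  0.        ]
shift [ 271.2 -205.3    1.7] twist 0.434 tilt z [ 0.0029 -0.0015 -1.    ]
```

View pics/scene6.png

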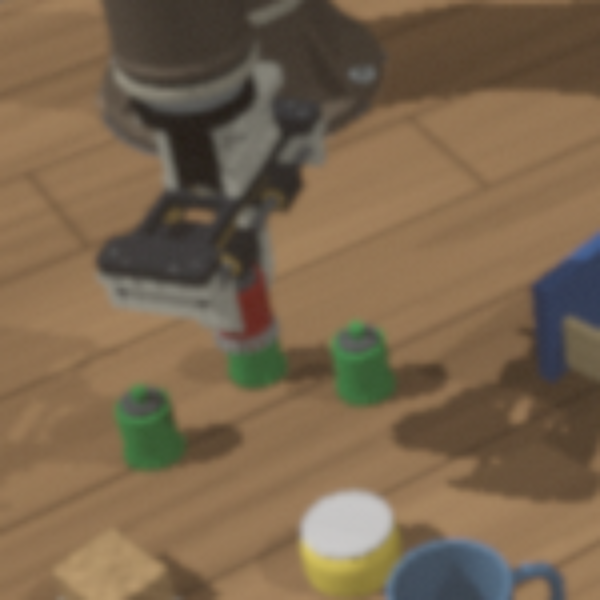

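The saw is held and level (opening 38 mm). Moving it over the drawer.

Request:
{"api": "move_arm", "payload": {"steps": [[20,-15,-20,0.06],[60,-45,-20,0.12],[103,-78,-20,0.18],[146,-110,-20,0.25],[189,-143,-20,0.32],[230,-174,-20,0.38],[258,-195,-20,0.434],[271,-205,-20,0.434],[271,-205,-20,0.434]]}}

```text
clock: 17.65
position: [0.5242, 0.1294, 0.3276]
ee_rot: [3.113, 0.422, -0.003]
force: [-0.0, -1.0, -1.7]
width: 0.421
```

```bash
python3 - <<'E'
from h import *
import cv2
st()
for n in("wrist","top"):
  a=arm.get_image(n)[:,:,::-1]
  cv2.imwrite(f"pics/{n}7.png",a)
to(cab(-.175,0.003,.226),.266)
E
```

```text
t 17.65 pos [0.5242 0.1294 0.3276] cab [-0.1757  0.0034] yaw 0.2692 F [-0.04 -1.04 -1.67] Fcab [-0.31 -0.99] w 0.4205623935700059
shift [  1.3  -1.7 102. ] twist -0.0 tilt z [-0.0014 -0.0015 -1.    ]
```

View pics/wrist7.png

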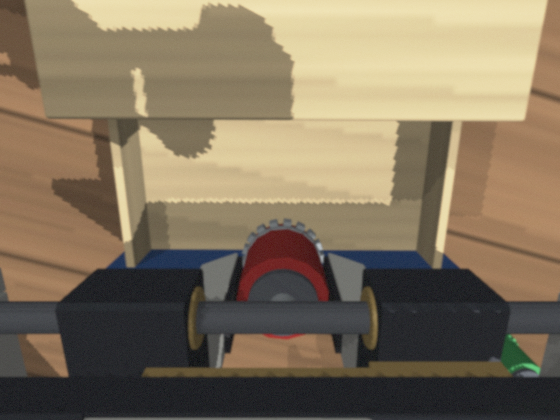

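View pics/top7.png

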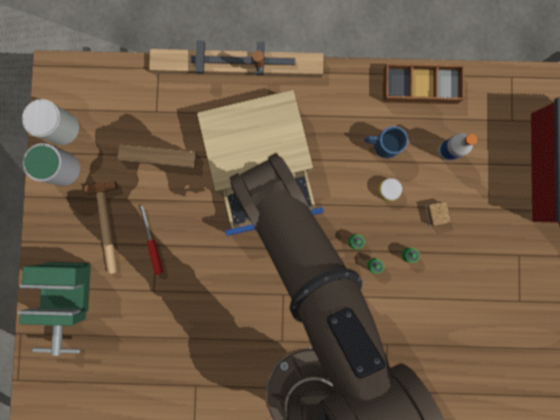

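```bash
python3 - <<'E'
from h import *
s=arm.observe();T=np.eye(4);T[:3,:3]=Ro.from_rotvec(s['ee_rot']).as_matrix();T[:3,3]=s['position'];T=T@arm.camera_info("wrist")['T_tool_cam']
for px,z in(((282,250),.098),((282,120),.1),((115,120),.06),((460,120),.06)):
  p=ray("wrist",px,z,T);print(px,(R.T@(p[:2]-c)).round(4),"rel tool",(R.T@(p[:2]-s['position'][:2])).round(4))
E
```

```text
(282, 250) [-0.1841  0.0018] rel tool [-0.008   0.0004]
(282, 120) [-0.1048  0.0018] rel tool [0.0713 0.0004]
(115, 120) [-0.1061  0.1135] rel tool [0.07   0.1121]
(460, 120) [-0.106  -0.1174] rel tool [ 0.0701 -0.1188]
```

The carcass edge reads 71 mm ahead and the front about 38 mm behind, so I'll shift +5 mm in x and lower.

Request:
{"api": "move_arm", "payload": {"steps": [[5,0,15,0],[5,0,45,0],[5,0,70,0],[5,0,88,0],[5,0,97,0],[5,0,101,0],[5,0,101,0]]}}

```text
clock: 18.62
position: [0.5295, 0.1303, 0.2278]
ee_rot: [3.114, 0.417, 0.0]
force: [1.1, -0.8, -1.4]
width: 0.423
```

Request:
{"api": "move_arm", "payload": {"steps": [[0,0,1,0],[0,0,2,0],[0,0,2,0]]}}

```text
clock: 19.0
position: [0.5294, 0.1304, 0.2259]
ee_rot: [3.114, 0.418, 0.001]
force: [-1.3, -0.2, -2.0]
width: 0.419
```

Request:
{"api": "move_arm", "payload": {"steps": [[0,0,1,0],[0,0,1.5,0],[0,0,1.5,0]]}}

```text
clock: 19.38
position: [0.5293, 0.1304, 0.2242]
ee_rot: [3.114, 0.418, -0.0]
force: [0.0, 0.3, -1.3]
width: 0.417
```

Request:
{"api": "move_arm", "payload": {"steps": [[0,0,0.5,0],[0,0,1,0],[0,0,1,0]]}}

```text
clock: 19.75
position: [0.5293, 0.1304, 0.2232]
ee_rot: [3.114, 0.418, -0.0]
force: [-0.1, 0.3, -1.6]
width: 0.421
```

Request:
{"api": "move_arm", "payload": {"steps": [[0,0,0.5,0],[0,0,1,0],[0,0,1,0]]}}

```text
clock: 20.12
position: [0.5295, 0.1305, 0.223]
ee_rot: [3.114, 0.418, 0.002]
force: [-1.8, -0.3, 8.0]
width: 0.419
```

Floor contact. Releasing.

Request:
{"api": "move_arm", "payload": {"steps": [[0,0,-0.7,0],[0,0,-0.7,0],[0,0,-0.7,0],[0,0,-0.7,0],[0,0,-0.7,0]], "grip": 60}}

```text
clock: 20.75
position: [0.5293, 0.1304, 0.2228]
ee_rot: [3.114, 0.418, -0.0]
force: [0.6, 0.1, -0.5]
width: 0.653
```

Request:
{"api": "move_arm", "payload": {"steps": [[0,0,-15,0],[0,0,-45,0],[0,0,-90,0],[0,0,-110,0],[0,0,-110,0]]}}

```text
clock: 21.38
position: [0.5298, 0.1307, 0.3355]
ee_rot: [-3.113, -0.418, -0.007]
force: [-0.1, -0.2, 0.6]
width: 0.651
```

```bash
python3 - <<'E'
from h import *
import cv2
st()
for n in("wrist","scene"):
  a=arm.get_image(n)[:,:,::-1]
  if n=="scene": a=cv2.resize(a[130:280,210:410],None,fx=4,fy=4)
  cv2.imwrite(f"pics/{n}8.png",a)
E
```

```text
t 21.375 pos [0.5298 0.1307 0.3355] cab [-0.17    0.0032] yaw 0.2666 F [-0.12 -0.15  0.63] Fcab [-0.15 -0.12] w 0.6511273962448508
```

View pics/wrist8.png

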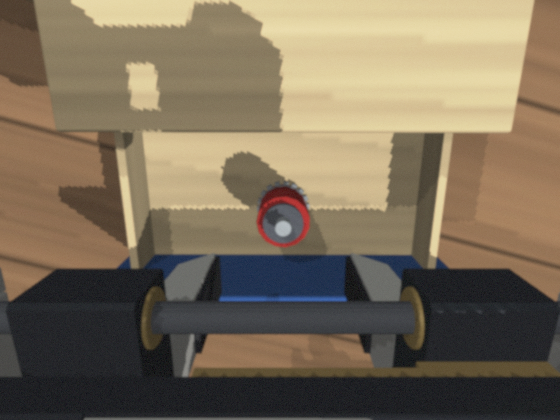

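View pics/scene8.png

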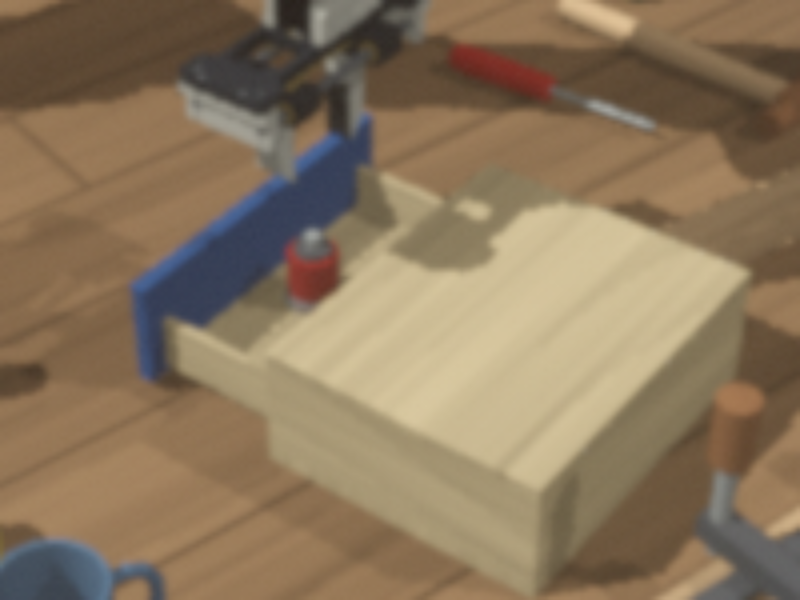

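The saw stands upright in the drawer, shank at (283,229) in the wrist view. Now I'll go round to the front and close it.

Request:
{"api": "move_arm", "payload": {"steps": [[-25,0,0,0],[-70,0,0,0],[-110,0,0,0],[-120,0,10,0],[-120,0,50,0],[-120,0,90,0],[-120,0,109,0],[-120,0,109,0]], "grip": 0}}

```text
clock: 22.48
position: [0.4132, 0.0988, 0.2221]
ee_rot: [3.113, 0.418, -0.006]
force: [-0.3, 0.3, 0.5]
width: 0.006
```

```bash
python3 - <<'E'
from h import *
import cv2
st()
cv2.imwrite("pics/wrist9.png",arm.get_image("wrist")[:,:,::-1])
E
```

```text
t 22.475 pos [0.4132 0.0988 0.2221] cab [-0.2908  0.0031] yaw 0.2671 F [-0.33  0.28  0.51] Fcab [-0.25  0.36] w 0.0060654677634134815
```

View pics/wrist9.png

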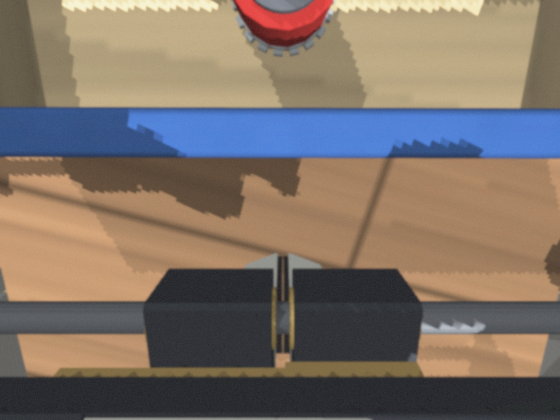

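Aligned in front. I'll approach, touch softly, then ease the drawer in.

Request:
{"api": "move_arm", "payload": {"steps": [[10,0,-4,0],[22,0,-4,0],[32,0,-4,0],[40,0,-4,0],[46,0,-4,0],[49,0,-4,0],[51,0,-4,0],[53,0,-4,0],[55,0,-4,0],[57,0,-4,0],[60,0,-4,0],[60,0,-4,0]]}}

```text
clock: 24.02
position: [0.4717, 0.1146, 0.2279]
ee_rot: [-3.114, -0.418, -0.0]
force: [-2.9, -0.4, -0.1]
width: 0.001
```

Request:
{"api": "move_arm", "payload": {"steps": [[2,0,0,0],[4,0,0,0],[7,0,0,0],[11,0,0,0],[15,0,0,0],[19,0,0,0],[23,0,0,0],[27,0,0,0],[31,0,0,0],[34,0,0,0],[36,0,0,0],[36,0,0,0]]}}

```text
clock: 25.52
position: [0.5064, 0.1241, 0.2279]
ee_rot: [-3.114, -0.418, -0.001]
force: [-2.9, -2.0, -0.7]
width: 0.003
```

```bash
python3 - <<'E'
from h import *
import cv2
st()
cv2.imwrite("pics/wrist10.png",arm.get_image("wrist")[:,:,::-1])
a=arm.get_image("scene")[:,:,::-1];cv2.imwrite("pics/scene10.png",cv2.resize(a[130:280,210:410],None,fx=4,fy=4))
E
```

```text
t 25.525 pos [0.5064 0.1241 0.2279] cab [-0.1942  0.003 ] yaw 0.2667 F [-2.89 -2.   -0.68] Fcab [-3.32 -1.17] w 0.0031851042016163653
```

View pics/wrist10.png

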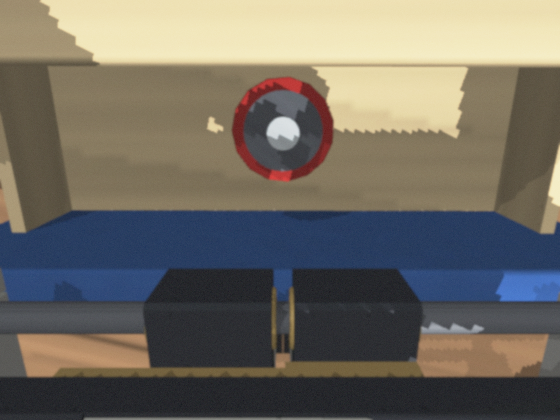

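View pics/scene10.png

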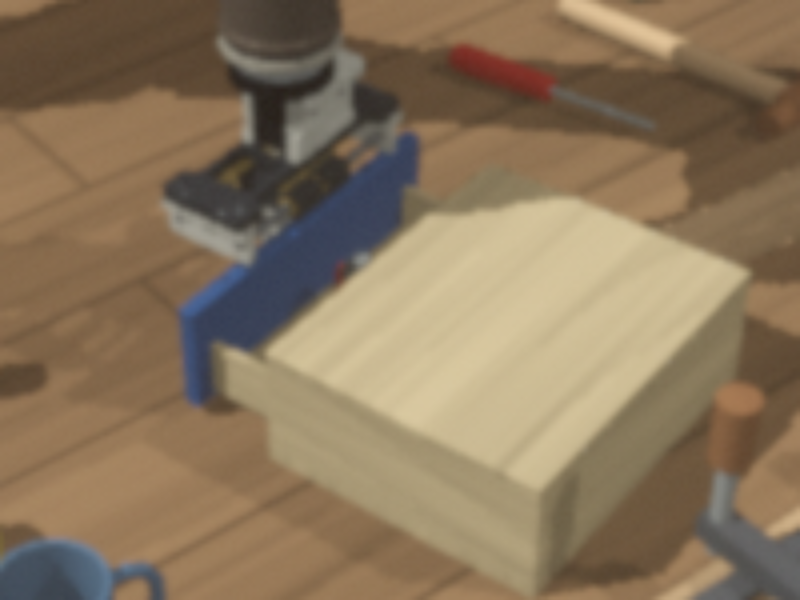

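The saw is still upright at (283,130). Continuing.

Request:
{"api": "move_arm", "payload": {"steps": [[2,0,0,0],[5,0,0,0],[9,0,0,0],[13,0,0,0],[17,0,0,0],[21,0,0,0],[25,0,0,0],[29,0,0,0],[33,0,0,0],[37,0,0,0],[41,0,0,0],[44,0,0,0],[46,0,0,0],[48,0,0,0],[49,0,0,0],[49,0,0,0]]}}

```text
clock: 27.62
position: [0.5531, 0.1369, 0.2278]
ee_rot: [3.113, 0.418, -0.002]
force: [-5.5, -2.0, 0.5]
width: 0.005
```

```bash
python3 -c "
from h import *
st()"
```

```text
t 27.625 pos [0.5531 0.1369 0.2278] cab [-0.1458  0.0031] yaw 0.2667 F [-5.52 -2.05  0.48] Fcab [-5.87 -0.52] w 0.004640842692906149
```

Request:
{"api": "move_arm", "payload": {"steps": [[1,0,0,0],[2,0,0,0],[2,0,0,0]]}}

```text
clock: 28.0
position: [0.555, 0.1375, 0.2278]
ee_rot: [3.113, 0.418, -0.002]
force: [-4.3, -2.5, 0.5]
width: 0.001
```

Request:
{"api": "move_arm", "payload": {"steps": [[1,0,0,0],[1,0,0,0]]}}

```text
clock: 28.25
position: [0.5559, 0.1377, 0.2277]
ee_rot: [3.113, 0.418, -0.002]
force: [-6.1, -2.4, 1.4]
width: 0.009
```

Request:
{"api": "move_arm", "payload": {"steps": [[1,0,0,0],[1,0,0,0]]}}

```text
clock: 28.5
position: [0.5569, 0.138, 0.2277]
ee_rot: [3.113, 0.418, -0.002]
force: [-6.0, -2.4, 0.4]
width: 0.005
```

Request:
{"api": "move_arm", "payload": {"steps": [[0.7,0,0,0],[0.7,0,0,0]]}}

```text
clock: 28.75
position: [0.5575, 0.1381, 0.2278]
ee_rot: [3.113, 0.418, -0.002]
force: [-5.5, -2.9, 1.7]
width: 0.004
```

Request:
{"api": "move_arm", "payload": {"steps": [[0.7,0,0,0],[0.7,0,0,0]]}}

```text
clock: 29.0
position: [0.5582, 0.1383, 0.2277]
ee_rot: [3.113, 0.418, -0.002]
force: [-5.9, -1.9, 1.4]
width: 0.005
```

Request:
{"api": "move_arm", "payload": {"steps": [[0.7,0,0,0],[0.7,0,0,0]]}}

```text
clock: 29.25
position: [0.5589, 0.1385, 0.2278]
ee_rot: [3.113, 0.418, -0.002]
force: [-6.3, -2.9, 1.6]
width: 0.012
```

Request:
{"api": "move_arm", "payload": {"steps": [[0.7,0,0,0],[0.7,0,0,0]]}}

```text
clock: 29.5
position: [0.5595, 0.1387, 0.2278]
ee_rot: [3.113, 0.418, -0.002]
force: [-5.6, -2.7, 1.0]
width: 0.006
```

Request:
{"api": "move_arm", "payload": {"steps": [[0.7,0,0,0],[0.7,0,0,0]]}}

```text
clock: 29.75
position: [0.5602, 0.1389, 0.2277]
ee_rot: [3.113, 0.418, -0.002]
force: [-5.9, -2.2, 1.2]
width: 0.003
```

Request:
{"api": "move_arm", "payload": {"steps": [[0.5,0,0,0],[0.5,0,0,0]]}}

```text
clock: 30.0
position: [0.5607, 0.139, 0.2278]
ee_rot: [3.113, 0.418, -0.002]
force: [-5.3, -2.0, 1.2]
width: 0.006
```

Request:
{"api": "move_arm", "payload": {"steps": [[0.5,0,0,0],[0.5,0,0,0]]}}

```text
clock: 30.25
position: [0.5611, 0.1391, 0.2278]
ee_rot: [3.113, 0.418, -0.002]
force: [-6.3, -2.2, 0.7]
width: 0.006
```

Request:
{"api": "move_arm", "payload": {"steps": [[0.5,0,0,0],[0.5,0,0,0]]}}

```text
clock: 30.5
position: [0.5616, 0.1393, 0.2278]
ee_rot: [3.113, 0.418, -0.002]
force: [-6.7, -2.5, 1.2]
width: 0.007
```

Request:
{"api": "move_arm", "payload": {"steps": [[0.5,0,0,0],[0.5,0,0,0]]}}

```text
clock: 30.75
position: [0.562, 0.1394, 0.2277]
ee_rot: [3.113, 0.418, -0.002]
force: [-7.5, -3.5, 1.5]
width: 0.009
```

Request:
{"api": "move_arm", "payload": {"steps": [[0.4,0,0,0],[0.4,0,0,0]]}}

```text
clock: 31.0
position: [0.5622, 0.1394, 0.2277]
ee_rot: [3.113, 0.418, -0.003]
force: [-6.7, -2.9, 1.4]
width: 0.006
```

Request:
{"api": "move_arm", "payload": {"steps": [[0.4,0,0,0],[0.4,0,0,0]]}}

```text
clock: 31.25
position: [0.5624, 0.1395, 0.2276]
ee_rot: [3.113, 0.418, -0.004]
force: [-8.2, -2.7, 2.3]
width: 0.003
```

Request:
{"api": "move_arm", "payload": {"steps": [[0.4,0,0,0],[0.4,0,0,0]]}}

```text
clock: 31.5
position: [0.5625, 0.1396, 0.2275]
ee_rot: [3.113, 0.418, -0.005]
force: [-8.4, -3.6, 3.0]
width: 0.008
```

About 9.1 N along the push, in the buffer again. Releasing slowly.

Request:
{"api": "move_arm", "payload": {"steps": [[-2,0,0,0],[-5,0,0,0],[-9,0,0,0],[-14,0,0,0],[-19,0,0,0],[-24,0,0,0],[-30,0,0,0],[-30,0,0,0]]}}

```text
clock: 32.5
position: [0.5348, 0.1319, 0.2282]
ee_rot: [-3.114, -0.418, -0.001]
force: [-0.5, 0.3, 0.4]
width: 0.006
```

```bash
python3 - <<'E'
from h import *
import cv2
st()
cv2.imwrite("pics/wrist11.png",arm.get_image("wrist")[:,:,::-1])
E
```

```text
t 32.5 pos [0.5348 0.1319 0.2282] cab [-0.1648  0.0031] yaw 0.2668 F [-0.53  0.28  0.44] Fcab [-0.44  0.41] w 0.005621160059728744
```

View pics/wrist11.png

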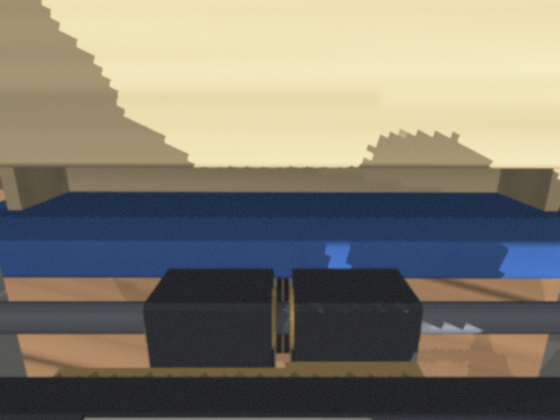

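No contact force now and the front is at its home gap, so the latch has caught. I'll back the arm well away and check.

Request:
{"api": "move_arm", "payload": {"steps": [[-20,0,0,0],[-60,0,0,0],[-90,0,-20,0],[-100,20,-70,0],[-100,70,-120,0],[-100,130,-130,0],[-100,190,-130,0],[-100,250,-130,0],[-100,280,-130,0],[-100,280,-130,0],[-100,280,-130,0]]}}

```text
clock: 33.92
position: [0.5122, -0.1637, 0.3579]
ee_rot: [-3.113, -0.419, -0.0]
force: [-0.1, -0.1, 0.2]
width: 0.008
```

```bash
python3 - <<'E'
from h import *
import cv2
st()
a=arm.get_image("scene")[:,:,::-1];cv2.imwrite("pics/scene12.png",a)
b=arm.get_image("top")[:,:,::-1];cv2.imwrite("pics/top12.png",b)
a0=cv2.imread("pics/top0.png")
cv2.imwrite("pics/cmp.png",np.hstack([cv2.resize(x[80:290,185:325],None,fx=2.8,fy=2.8) for x in(a0,b)]))
E
```

```text
t 33.925 pos [ 0.5122 -0.1637  0.3579] cab [-0.2643 -0.2763] yaw 0.2674 F [-0.06 -0.15  0.2 ] Fcab [-0.09 -0.13] w 0.007957832264435062
```

View pics/scene12.png

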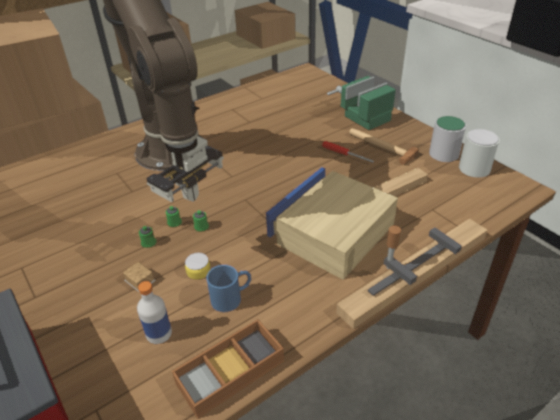

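View pics/top12.png

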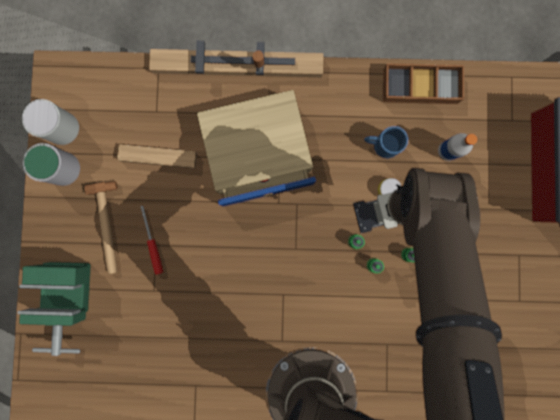

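View pics/cmp.png

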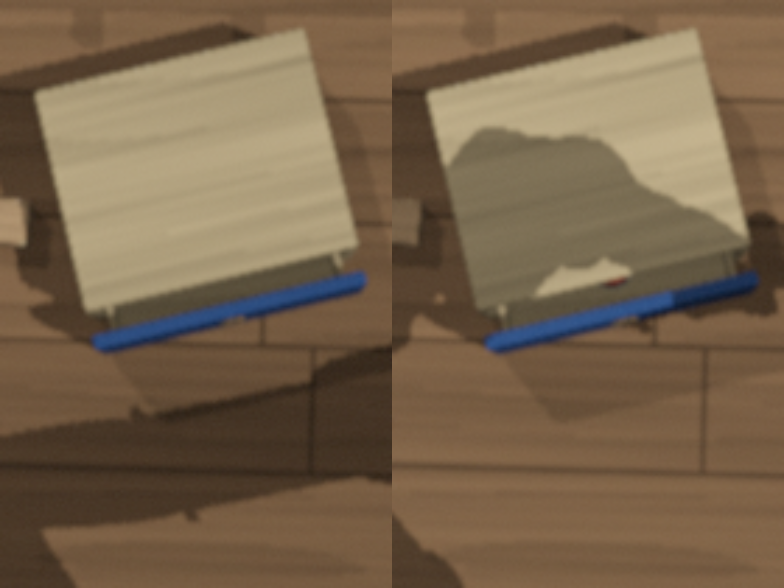

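The drawer front matches its starting position. A red sliver of the saw shows at the gap at (615,282) in the comparison, consistent with it standing where it was set, and the other items are unmoved. Signing off.

```bash
python3 -c "
from h import *
st();print(arm.sign_off())"
```

```text
t 34.025 pos [ 0.5122 -0.1631  0.3581] cab [-0.2642 -0.2757] yaw 0.2687 F [-0.73  0.12  0.03] Fcab [-0.67  0.3 ] w 0.0048328316823617245
the job is handed in; nothing more can be done
None
```

The red hole saw is standing teeth down in the drawer, and the drawer is shut with its latch caught. The job was handed in at 34 s of the 72 s allowed.

- **Opening:** I pressed the brass disc gently until I felt the buffer at about 9.2 N. Then I backed off and the drawer sprang out fully.
- **Saw:** I gripped the red saw by its cup and set it on the drawer floor near the marked spot. It touched down at about 8 N and stood upright after release.
- **Closing:** I eased the drawer in slowly and pressed past flush to about 9.1 N. It stayed home when I let go.

**Last checks:**
- In the top view the drawer front matches its starting position.
- The other objects look unmoved, except that the arm partly hid the tin and cork block in the top view; the scene camera shows both in place.
- The arm is clear with no contact force.
- With the drawer shut, only a sliver of the saw's red edge shows at the gap. I last saw the whole saw upright with the drawer about halfway in.
- The cabinet turned out to be about 5 mm further back than my first estimate. I corrected for that when placing the saw.

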